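# Pin the lifting handle to the rinse tray and hold the tray up to drain

## Task

On the goldsmith's bench, push the headed pin fully home through the fork on the rinse tray and the lug of the lifting handle standing in it, while the tray still stands in its drain pan. Then take the handle by its wooden crossbar, lift the tray with its rings straight up until it is at least 10 cm above where it stood, and finish while still holding it there, steady and level, by the handle alone. Keep the rings on the tray and leave the other things on the bench alone.

Things in the scene. Friction and masses are not known exactly. Their poses are not given: they have to be found in the camera images.
- pan: Dark steel drain pan fixed to the bench, 160 (its x) x 190 (its y) mm, 18 mm high, walls 4 mm, open on top; origin at the centre of its underside, z up. The tray stands inside on a floor 4 mm thick with about 6 mm of play all round.
- tray: Flat aluminium rinse tray, loose in the pan, 0.4 kg, 140 (x) x 170 (y) mm, rim 14 mm high; origin at the centre of its underside. Steel fork at its centre: two upright cheeks 6.5 to 12.5 mm either side in x, 30 mm wide (y), tops 60 mm and pin holes (along x) 44 mm above the origin. Pushing the pin may slide the tray a few mm until the pan wall stops it.
- pin (a joint): Steel pin of 8 mm with a round knob head (18 mm across, 22 mm long), lying level, started in the +x cheek and captive there. Value in m: 0 to 0.004 at the start (pulled out), grows as it is pushed along the tray's -x, 0.032 when the head seats against the +x cheek. It takes about 5 N to push and stays where it is left.
- pin_head (a point): Centre of the flat outer end face of the pin's head, on its axis. Axes as the tray's: the face looks along +x, the head reaches 22 mm from here along -x, the way it is pushed. 48 mm above the bench while the tray is in the pan; 66.5 mm from the tray's centre when pulled fully out, 34.5 mm when seated.
- handle: Loose lifting handle, 0.14 kg, standing upright with its lug between the fork's cheeks; origin at the centre of the lug's foot, z up, x along the pin. Steel lug 10 (x) x 40 (y) mm, 56 mm high with the pin's hole, then a stem 10 x 22 mm, then the crossbar. Once pinned it carries the tray, which can rock on it by only a few degrees.
- handle_grip (a point): Centre of the handle's wooden crossbar, 82 mm above the handle's foot (90 mm above the bench at the start). The bar is 90 mm long along y, 18 mm wide (x) and 18 mm high; pinch it across x from above.
- ring1: Finger ring of brass colour, 22 mm outside, 6 mm high, lying flat on the tray, 12 g; origin at the centre of its underside.
- ring2: Finger ring of steel, 24 mm outside, 7 mm high, lying flat on the tray, 12 g; origin at the centre of its underside.
- ring3: Finger ring of brass colour, 25 mm outside, 8 mm high, lying flat on the tray, 12 g; origin at the centre of its underside.
- jar: Bystander: amber glass jar with a lid, 64 mm diameter, 85 mm high; origin at the centre of its underside.
- mandrel: Bystander: steel ring mandrel, a slim upright cone on a 70 mm round foot, 160 mm high; origin at the centre of its underside.
- bench_block: Bystander: square steel bench block 75 x 75 x 22 mm; origin at the centre of its underside.
Mind the look-alikes: they are no part of the job. There is more than one size of the tray; the one meant has the size given above. What is shaped like the handle but green is not meant.

How it is judged:
On the way:
1. the pin is pushed home while the tray stands in the pan (value of joint pin above 0.029 m and height (world z) of tray below 0.012 m), for 0.2 s.
At the end, for the whole second after the job is handed in: The fingers hold the handle, no robot part touches tray or pin; tray at least 90 mm above where it stood (94 mm over the bench), tilt under 0.12 rad, slower than 20 mm/s and 0.15 rad/s; pin within 3 mm of seated; all three rings lie on the tray (height (world z) of tray above 0.094 m and angle between tray's own z axis and vertical below 0.12 rad and linear speed of tray below 0.02 m/s and angular speed of tray below 0.15 rad/s and value of joint pin above 0.029 m and contact force between the fingers and handle above 3 N and contact force between each of the arm, the fingers and tray below 0.5 N and horizontal distance between handle and tray below 0.012 m and contact force between tray and pan below 0.1 N and z of ring1 in the frame of tray between -0.003 and 0.03 m and x of ring1 in the frame of tray between -0.075 and 0.075 m and y of ring1 in the frame of tray between -0.09 and 0.09 m and z of ring2 in the frame of tray between -0.003 and 0.03 m and x of ring2 in the frame of tray between -0.075 and 0.075 m and y of ring2 in the frame of tray between -0.09 and 0.09 m and z of ring3 in the frame of tray between -0.003 and 0.03 m and x of ring3 in the frame of tray between -0.075 and 0.075 m and y of ring3 in the frame of tray between -0.09 and 0.09 m); the arm keeps its last pose, push and grip.
It fails at once if a bystander is shifted more than 25 mm or tipped (distance of any of jar, mandrel, bench_block from where it was at the start of the episode above 0.025 m or angle between any of jar, mandrel, bench_block's own z axis and vertical above 0.3 rad).
It fails at once if the tray is tipped by more than 0.35 rad (angle between tray's own z axis and vertical above 0.35 rad).
It fails at once if a ring leaves the tray (distance between any of ring1, ring2, ring3 and tray above 0.13 m).
It also fails if it takes over 48 s, if anything falls off the work surface, if the arm or the gripper's body presses on something with over 40 N, if the wrist force passes 120 N, or if a joint passes its speed limit or range.

## Robot

A 6-joint arm with a two-finger parallel gripper is mounted at the origin on the work surface. World frame = base frame: x ahead of the robot, y to its left, z up, the work surface at z = 0. Lengths are in m, angles in rad, forces in N, time in s.
With the tool pointing down it reaches from about 0.375 to 0.975 m from the base axis. Payload 3.8 kg.
Tool frame: the origin (TCP) lies at the very end of the fingers, on their centre line; the grasp point (between the pads) lies 19 mm behind it; z points along the fingers, y is the line along which they close (so a half turn about z gives the same grasp; the last joint's range is limited). The gripper opens to 85 mm and grips with 20 to 120 N. Pads are 22 mm wide; open, the fingers measure 114 mm over their backs; the gripper's body (76 mm by 85 mm) begins 54 mm behind the grasp point. The pads swing forward as they close: fully open they stand 13 mm farther back than shut.
Start: joints at [-1.252, 0.264, 1.604, -0, 1.274, -0.037], TCP at [0.235, -0.633, 0.231] pointing down, gripper open.
Joint ranges: [-2.63, 2.63], [-0.94, 2.18], [0.31, 2.57], [-1.31, 4.45], [0, 2.66], [-2.55, 2.55]. Speed limits (rad/s): [2.57, 2.57, 3.14, 3.14, 3.14, 3.14].

## Interface

Orientations are given as a rotation vector (axis times angle).
In Python, from workcell import monitor, viewer, workorder gives the robot as it stands.
- The arm moves only by the tool jog_arm, never from a script. Its argument "commands" is a list of rows, each an object with "travel": the shift along the tool's x, y, z in mm, a list of three; "rot": the turn, a rotation vector about the tool's x, y, z in degrees, a list of three; "claw": the closure in counts, from 0 (fully open) to 255 (shut). A call has exactly 5 rows; each row shifts and turns the commanded pose from where the row before left it, along the tool's axes as they then stand; what a row does not reach is not made up. A row lasts 1/10 s, in which the tool goes at most 50 mm and 8.59 degrees, less where a joint would pass 70% of its speed; a pose out of reach is approached as far as the arm can. A call is refused whole if a number of a shift passes 50 or a number of a turn 8.59, either way. A call with a gripper value outside its range is refused whole. The fingers move at their own pace and stop on an object; "force" is the grip in N (left out, the last holds). Time passes only in rows, so rows that do not move let the fingers close, or fill a call up. It gives the time, the measured TCP pose, the force, the opening and the grip force at its end, in the units of the state.
- monitor.read_state(): the state, without advancing time (a new reading comes with each control period).
- viewer.read_camera(name): name is "side" or "top"; returns a dict with "color" (420x560x3 uint8, blue, green, red), "camera_matrix" (3x3 intrinsics, pixels), "R" (3x3) and "t" (3): a world point X has camera coordinates R X + t. Camera axes: x right, y down, z forward; pixel columns grow to the right and rows downward; lengths in m; the calibration is good to about 2 mm. A picture is of the moment at which its call begins. There is no depth.
- workorder.finish_job(): hands the job in; it is judged then, once.
The state is a dict: "time": time; "q": joint angles; "joint_vel": joint speeds; "joint_torque": joint torques, N m; "tool_pos": TCP position; "tcp_rot": TCP orientation; "wrist_force": force on the tool from outside, world axes, zero at the start; "torque": the same for the moment, N m; "width": opening from 0.0 (shut) to 1.0 (fully open); "grip_force": force on a finger pad.
Only numpy, scipy, OpenCV 4.12 (cv2) and the standard library are available. Lean on these libraries where they do the work, as an engineer would, in place of code of your own. Each camera call takes 0.05 s, during which the arm holds its last target. There are 200 camera calls.

## Working session

There is one attempt and no reset: what is moved stays moved. The work goes in short steps, Python scripts to look and compute and a tool call to move; the robot and the scene stay as the last step left them, time stands still between calls to the robot, and variables do not carry over. Pictures are saved under pics/ and viewed, at most 10 in all, crops included, and the job is handed in when it is done.

Besides the shell and the picture viewer there is one more tool, called as a command line: name --argument value ..., lists and objects as JSON in quotes. jog_arm: Moves the arm, as the interface text tells. Its arguments: {"type":"object","properties":{"commands":{"type":"array","items":{"type":"object","properties":{"travel":{"type":"array","items":{"type":"number"}},"rot":{"type":"array","items":{"type":"number"}},"claw":{"type":"number"}}}},"force":{"type":"number"}},"required":["commands"]}

```bash
mkdir -p pics; python3 - <<'E'
from workcell import monitor, viewer
import cv2
for n in("top","side"):
    c=viewer.read_camera(n); cv2.imwrite(f"pics/{n}0.png",c["color"]); print(n,c["camera_matrix"].tolist(),c["R"].tolist(),c["t"].tolist())
print(monitor.read_state())
E
```

```text
top [[434.6159726233612, 0.0, 282.6928516101131], [0.0, 434.6159726233612, 214.20764922861528], [0.0, 0.0, 1.0]] [[-0.018416129448808966, -0.9998090823939438, -0.006530309234987189], [-0.9829937080825683, 0.019299204135115648, -0.18262231679023774], [0.1827134807456952, 0.00305605666357548, -0.9831614539186638]] [0.001083941685233767, 0.6048402776285212, 1.2122144806968966]
side [[451.31586175023966, 0.0, 286.4353122998569], [0.0, 451.31586175023966, 199.78161778329772], [0.0, 0.0, 1.0]] [[-0.7199816915364382, -0.6939255843826386, 0.00967714790332763], [-0.4778523281320122, 0.4855866488228, -0.7320264742370037], [0.5032728050979358, -0.5316699068258958, -0.6812074528545607]] [0.440543400338469, 0.3642867883213447, 0.8975442752349202]
{'time': 0.1, 'q': array([-1.25191005e+00,  2.64679307e-01,  1.60524599e+00,  2.40939984e-05,
        1.27370800e+00, -3.68907927e-02]), 'joint_vel': array([ 0.00104017, -0.00068075, -0.00313743, -0.00076577,  0.0006573 ,
       -0.00156329]), 'joint_torque': array([ 1.13929404e-03, -5.16706216e+01, -3.68589056e+01,  4.79415871e-05,
        6.29158181e-03, -1.23350392e-05]), 'tool_pos': array([ 0.23491797, -0.6320919 ,  0.2300809 ]), 'tcp_rot': array([-3.09002704e+00, -5.55541527e-01,  4.14378194e-04]), 'wrist_force': array([ 0.24164193,  0.0352043 , -0.13013738]), 'torque': array([-0.03465552,  0.01086561, -0.02599606]), 'grip_force': 0.0, 'width': 1.0007898027120778}
```

View pics/top0.png

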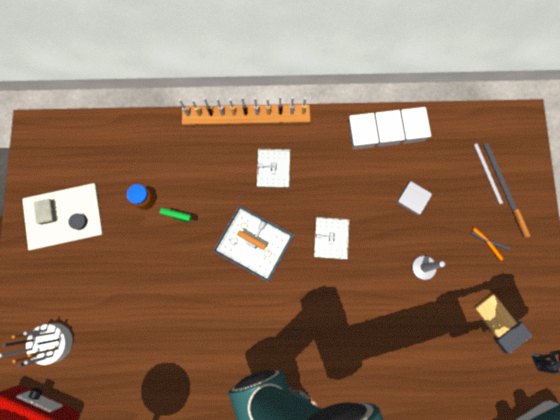

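View pics/side0.png

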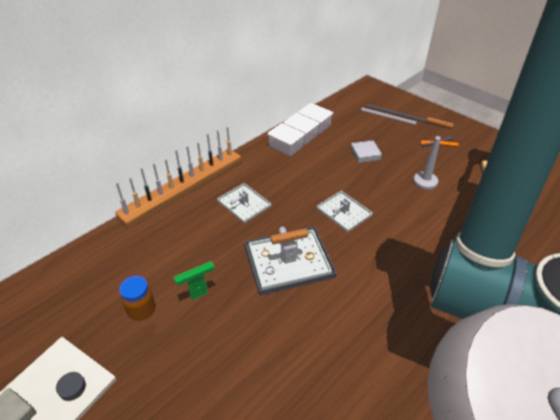

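Candidates for the tray in the top view are (254,243), (331,238) and (273,167). Only (254,243) is the larger one, and it has the dark pan, wooden crossbar and rings. The green look-alike handle is at (175,214). I'll confirm with an enlarged crop of both views.

```bash
python3 - <<'E'
import cv2,numpy as np
t=cv2.imread("pics/top0.png")[198:288,204:304]; s=cv2.imread("pics/side0.png")[215:305,235:345]
a=cv2.resize(t,None,fx=4,fy=4,interpolation=cv2.INTER_CUBIC);b=cv2.resize(s,None,fx=3.6,fy=4,interpolation=cv2.INTER_CUBIC)
cv2.imwrite("pics/crop0.png",np.hstack([a,b]));print(a.shape,b.shape)
E
```

```text
(360, 400, 3) (360, 396, 3)
```

View pics/crop0.png

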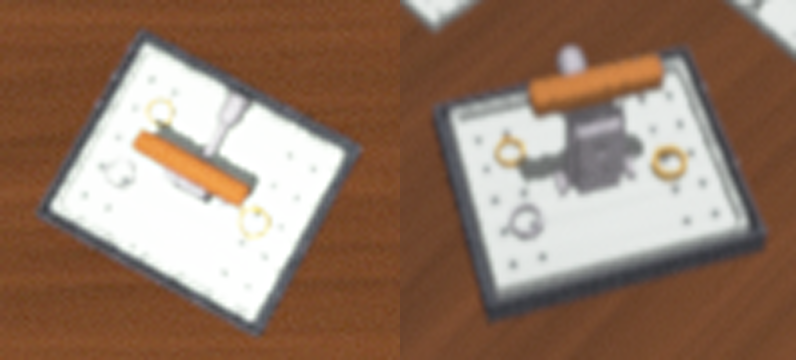

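The crop confirms it: a large tray in the dark pan, a wooden crossbar from (138,138) to (252,195), and the pin head at (237,105) in the left half. Three rings are visible. I'll fit the poses from these points.

```bash
cat >h.py <<'E'
import numpy as np,cv2
from workcell import viewer
from scipy.optimize import least_squares
def proj(c,X):
    p=(c["R"]@np.atleast_2d(X).T).T+c["t"]; p=p@np.array(c["camera_matrix"]).T; return p[:,:2]/p[:,2:]
def Rz(a): return np.array([[np.cos(a),-np.sin(a),0],[np.sin(a),np.cos(a),0],[0,0,1]])
def tri(cs,uvs,x0=(.6,0,.05)):
    r=least_squares(lambda X:np.concatenate([proj(c,X)[0]-u for c,u in zip(cs,uvs)]),x0); return r.x,np.abs(r.fun).max()
def orange(img,box):
    h=cv2.cvtColor(img,cv2.COLOR_BGR2HSV); m=cv2.inRange(h,(6,170,150),(18,255,255))
    k=np.zeros_like(m);x0,y0,x1,y1=box;k[y0:y1,x0:x1]=m[y0:y1,x0:x1]
    n,l,s,ce=cv2.connectedComponentsWithStats(k); i=1+np.argmax(s[1:,4]); return s[i],cv2.minAreaRect(np.argwhere(l==i)[:,::-1].astype(np.float32)),ce[i]
E
python3 - <<'E'
from h import *
T=viewer.read_camera("top");S=viewer.read_camera("side")
f=lambda L,sx,ox,oy:np.array([((u+.5)/sx-.5+ox,(v+.5)/4-.5+oy) for u,v in L])
ct=f([(140,33),(360,150),(258,333),(40,212)],4,204,198)
cs=f([(36,105),(285,50),(364,236),(90,296)],3.6,235,215)
# order: crop TL,TR,BR,BL ; pan frame (+x up-right away from robot, y left)
P=np.array([[.08,.095,.018],[.08,-.095,.018],[-.08,-.095,.018],[-.08,.095,.018]])
W=lambda p:P@Rz(p[2]).T+[p[0],p[1],0]
for nm,fn in(("top",lambda p:(proj(T,W(p))-ct).ravel()),("side",lambda p:(proj(S,W(p))-cs).ravel()),("both",lambda p:np.r_[(proj(T,W(p))-ct).ravel(),(proj(S,W(p))-cs).ravel()])):
    r=least_squares(fn,[.6,.05,-.5]);print(nm,r.x,np.round(r.fun,1))
to=orange(T["color"],(204,198,304,288));so=orange(S["color"],(235,215,345,305));print(to,so)
print("bar",tri([T,S],[to[2],so[2]]))
ht=f([(237,104)],4,204,198)[0];hs=f([(171,58)],3.6,235,215)[0]
print("head",tri([T,S],[ht,hs]))
p=r.x
for v in(0,.004):
  w=Rz(p[2])@[.0665-.011-v,0,0]+[p[0],p[1],.048];print("pred head mid",w,proj(T,w),ht,proj(S,w),hs)
g=[p[0],p[1],.09];print(proj(T,g),proj(S,g))
E
```

```text
top [ 0.52720954  0.078177   -0.51602147] [ 0.3 -1.2  0.7 -0.7  0.3  1.3 -1.3  0.6]
side [ 0.52724983  0.08006509 -0.5277649 ] [-0.6 -0.7  1.3 -1.2  0.7 -0.7 -1.2  1.9]
both [ 0.52736274  0.07918282 -0.52229203] [ 0.2 -1.3  0.4 -0.5 -0.3  1.3 -1.7  0.2 -0.5 -0.7  1.2 -1.5  1.  -1.1
 -0.7  1.8]
(array([239, 232,  26,  16, 106], dtype=int32), ((251.47329711914062, 239.54747009277344), (28.162784576416016, 4.08551025390625), 29.357755661010742), array([251.53773585, 239.4245283 ])) (array([301, 233,   1,   1,   1], dtype=int32), ((301.0, 233.0), (0.0, 0.0), 0.0), array([301., 233.]))
bar (array([0.51369415, 0.06900772, 0.10607507]), np.float64(4.375552370080641))
head (array([0.5797159 , 0.04850463, 0.05087541]), np.float64(0.2953419261177146))
pred head mid [0.57546338 0.05149565 0.048     ] [[261.71580243 224.94756528]] [262.875 223.625] [[282.81169974 231.48297137]] [282.13888889 229.125     ]
pred head mid [0.57199666 0.05349112 0.048     ] [[261.04437478 226.13252459]] [262.875 223.625] [[283.24874766 232.61605073]] [282.13888889 229.125     ]
[[251.21536319 239.68574034]] [[289.32150104 235.92501204]]
```

jog_arm --commands '[{"travel": [35,-29,0],"claw": 255},{"travel": [35,-29,0],"claw": 255},{"travel": [35,-29,0],"claw": 255},{"travel": [35,-29,0],"claw": 255},{"travel": [35,-29,0],"claw": 255}]' --force 40

```text
$.commands[0]: bad value
```

jog_arm --commands '[{"travel": [35,-29,0],"claw": 255},{"travel": [35,-29,0],"claw": 255},{"travel": [35,-29,0],"claw": 255},{"travel": [35,-29,0],"claw": 255},{"travel": [35,-29,0],"claw": 255}]'

```text
$.commands[0]: bad value
```

jog_arm --commands '[{"travel": [35,-29,0],"claw": 255},{"travel": [35,-29,0],"claw": 255},{"travel": [35,-29,0],"claw": 255},{"travel": [35,-29,0],"claw": 255},{"travel": [35,-29,0],"claw": 255}]'

```text
$.commands[0]: bad value
```

jog_arm --commands '[{"rot": [0,0,8.5],"travel": [0,0,0],"claw": 255},{"rot": [0,0,8.5],"travel": [0,0,0],"claw": 255},{"rot": [0,0,8.5],"travel": [0,0,0],"claw": 255},{"rot": [0,0,8.5],"travel": [0,0,0],"claw": 255},{"rot": [0,0,8.5],"travel": [0,0,0],"claw": 255}]'

```text
time: 0.7
tool_pos: [0.235, -0.6325, 0.2309]
tcp_rot: [-3.081, 0.612, 0.0]
wrist_force: [0.2, -0.1, -0.0]
width: 0.141
grip_force: 0.0
```

jog_arm --commands '[{"rot": [0,0,8],"travel": [0,0,0],"claw": 255},{"rot": [0,0,0],"travel": [0,0,0],"claw": 255},{"rot": [0,0,0],"travel": [0,0,0],"claw": 255},{"rot": [0,0,0],"travel": [0,0,0],"claw": 255},{"rot": [0,0,0],"travel": [0,0,0],"claw": 255}]'

```text
time: 1.2
tool_pos: [0.2351, -0.6327, 0.2312]
tcp_rot: [-3.034, 0.814, 0.0]
wrist_force: [0.0, 0.3, 0.5]
width: 0.005
grip_force: 0.0
```

jog_arm --commands '[{"travel": [0,-47,0],"rot": [0,0,0],"claw": 255},{"travel": [0,-47,0],"rot": [0,0,0],"claw": 255},{"travel": [0,-47,0],"rot": [0,0,0],"claw": 255},{"travel": [0,-47,0],"rot": [0,0,0],"claw": 255},{"travel": [0,-47,0],"rot": [0,0,0],"claw": 255}]'

```text
time: 1.7
tool_pos: [0.3537, -0.4279, 0.2315]
tcp_rot: [3.034, -0.815, 0.001]
wrist_force: [0.0, -0.1, 0.0]
width: 0.003
grip_force: 0.0
```

jog_arm --commands '[{"travel": [0,-47,0],"rot": [0,0,0],"claw": 255},{"travel": [0,-47,0],"rot": [0,0,0],"claw": 255},{"travel": [0,-47,0],"rot": [0,0,0],"claw": 255},{"travel": [0,-47,0],"rot": [0,0,0],"claw": 255},{"travel": [0,-47,0],"rot": [0,0,0],"claw": 255}]'

```text
time: 2.2
tool_pos: [0.4717, -0.2245, 0.2317]
tcp_rot: [3.034, -0.815, 0.002]
wrist_force: [1.5, -0.5, -0.4]
width: 0.0
grip_force: 0.0
```

jog_arm --commands '[{"travel": [0,-47,0],"rot": [0,0,0],"claw": 255},{"travel": [0,-47,0],"rot": [0,0,0],"claw": 255},{"travel": [0,-47,0],"rot": [0,0,0],"claw": 255},{"travel": [0,-47,0],"rot": [0,0,0],"claw": 255},{"travel": [0,-47,0],"rot": [0,0,0],"claw": 255}]'

```text
time: 2.7
tool_pos: [0.5896, -0.021, 0.2316]
tcp_rot: [3.034, -0.814, 0.001]
wrist_force: [-0.4, -0.8, -0.2]
width: 0.002
grip_force: 0.0
```

jog_arm --commands '[{"travel": [0,-47,0],"rot": [0,0,0],"claw": 255},{"travel": [0,0,0],"rot": [0,0,0],"claw": 255},{"travel": [0,0,0],"rot": [0,0,0],"claw": 255},{"travel": [0,0,0],"rot": [0,0,0],"claw": 255},{"travel": [0,0,0],"rot": [0,0,0],"claw": 255}]'

```text
time: 3.2
tool_pos: [0.6118, 0.0165, 0.2313]
tcp_rot: [3.033, -0.818, -0.0]
wrist_force: [0.6, -1.6, 0.4]
width: 0.004
grip_force: 0.0
```

jog_arm --commands '[{"travel": [0,-12,30],"rot": [0,0,0],"claw": 255},{"travel": [0,0,45],"rot": [0,0,0],"claw": 255},{"travel": [0,0,45],"rot": [0,0,0],"claw": 255},{"travel": [0,0,30],"rot": [0,0,0],"claw": 255},{"travel": [0,0,0],"rot": [0,0,0],"claw": 255}]'

```text
time: 3.7
tool_pos: [0.6132, 0.0267, 0.0757]
tcp_rot: [3.03, -0.818, -0.017]
wrist_force: [-0.8, -0.2, -0.2]
width: 0.0
grip_force: 0.0
```

jog_arm --commands '[{"travel": [0,0,20],"rot": [0,0,0],"claw": 255},{"travel": [0,0,19],"rot": [0,0,0],"claw": 255},{"travel": [0,0,0],"rot": [0,0,0],"claw": 255},{"travel": [0,0,0],"rot": [0,0,0],"claw": 255},{"travel": [0,0,0],"rot": [0,0,0],"claw": 255}]'

```text
time: 4.2
tool_pos: [0.6201, 0.0278, 0.0447]
tcp_rot: [-3.033, 0.817, -0.005]
wrist_force: [0.0, 0.2, -0.0]
width: -0.0
grip_force: 0.0
```

```bash
cat > crop.py <<'E'
from h import *; import sys
T=viewer.read_camera("top");S=viewer.read_camera("side");n=sys.argv[1]
np.savez(f"pics/{n}.npz",T=T["color"],S=S["color"])
z=lambda i,x,y:cv2.resize(i[y:y+90,x:x+100],None,fx=4,fy=4,interpolation=cv2.INTER_CUBIC)
cv2.imwrite(f"pics/{n}.png",np.hstack([z(T["color"],204,int(sys.argv[2])),z(S["color"],240,int(sys.argv[3]))]))
E
python3 crop.py c1 190 205
```

```text
(no output)
```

View pics/c1.png

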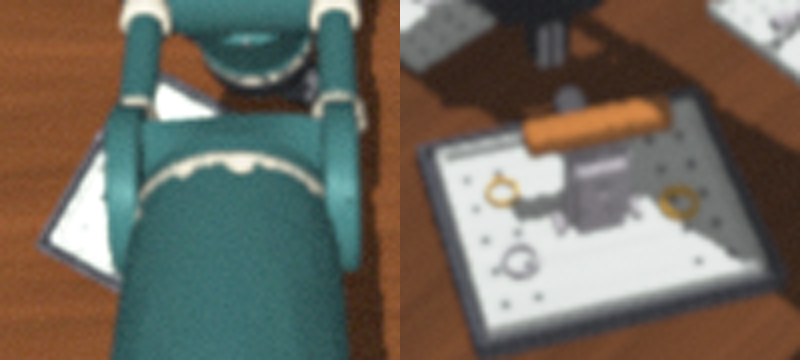

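jog_arm --commands '[{"travel": [-8,0,2],"rot": [0,0,0],"claw": 255},{"travel": [-8,0,0],"rot": [0,0,0],"claw": 255},{"travel": [-4,0,0],"rot": [0,0,0],"claw": 255},{"travel": [-4,0,0],"rot": [0,0,0],"claw": 255},{"travel": [-4,0,0],"rot": [0,0,0],"claw": 255}]'

```text
time: 4.8
tool_pos: [0.5938, 0.0425, 0.0403]
tcp_rot: [3.034, -0.816, 0.0]
wrist_force: [0.8, -0.7, -0.1]
width: -0.0
grip_force: 1.5
```

jog_arm --commands '[{"travel": [-4,0,0],"rot": [0,0,0],"claw": 255},{"travel": [-4,0,0],"rot": [0,0,0],"claw": 255},{"travel": [-4,0,0],"rot": [0,0,0],"claw": 255},{"travel": [0,0,0],"rot": [0,0,0],"claw": 255},{"travel": [0,0,0],"rot": [0,0,0],"claw": 255}]'

```text
time: 5.3
tool_pos: [0.5839, 0.0485, 0.0405]
tcp_rot: [-3.033, 0.816, -0.0]
wrist_force: [2.7, 0.5, 0.3]
width: 0.002
grip_force: 0.9
```

jog_arm --commands '[{"travel": [-3,0,0],"rot": [0,0,0],"claw": 255},{"travel": [-3,0,0],"rot": [0,0,0],"claw": 255},{"travel": [-3,0,0],"rot": [0,0,0],"claw": 255},{"travel": [0,0,0],"rot": [0,0,0],"claw": 255},{"travel": [0,0,0],"rot": [0,0,0],"claw": 255}]'

```text
time: 5.8
tool_pos: [0.5757, 0.053, 0.0404]
tcp_rot: [-3.034, 0.816, 0.001]
wrist_force: [1.7, 0.7, 1.3]
width: -0.002
grip_force: 0.9
```

```bash
python3 crop.py c2 190 205
```

```text
(no output)
```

View pics/c2.png

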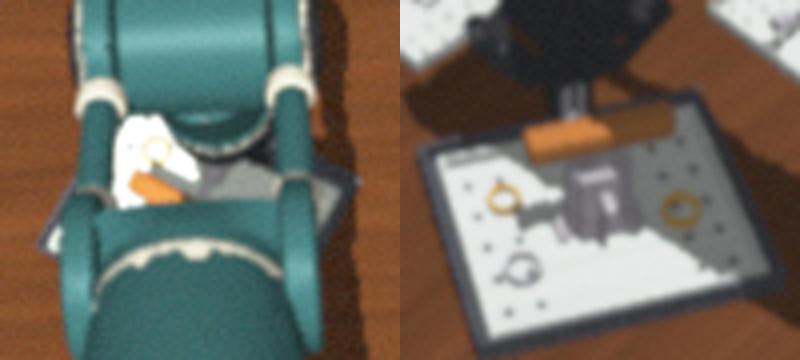

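jog_arm --commands '[{"travel": [-3,0,0],"rot": [0,0,0],"claw": 255},{"travel": [-2,0,0],"rot": [0,0,0],"claw": 255},{"travel": [0,0,0],"rot": [0,0,0],"claw": 255},{"travel": [0,0,0],"rot": [0,0,0],"claw": 255},{"travel": [0,0,0],"rot": [0,0,0],"claw": 255}]'

```text
time: 6.4
tool_pos: [0.5715, 0.0552, 0.0403]
tcp_rot: [3.034, -0.816, -0.001]
wrist_force: [2.1, -0.3, 1.9]
width: -0.001
grip_force: 1.0
```

jog_arm --commands '[{"travel": [-2,0,0],"rot": [0,0,0],"claw": 255},{"travel": [-2,0,0],"rot": [0,0,0],"claw": 255},{"travel": [0,0,0],"rot": [0,0,0],"claw": 255},{"travel": [0,0,0],"rot": [0,0,0],"claw": 255},{"travel": [0,0,0],"rot": [0,0,0],"claw": 255}]'

```text
time: 6.9
tool_pos: [0.568, 0.0573, 0.0403]
tcp_rot: [3.034, -0.816, -0.001]
wrist_force: [2.5, -2.1, 1.2]
width: -0.002
grip_force: 1.1
```

jog_arm --commands '[{"travel": [-2,0,0],"rot": [0,0,0],"claw": 255},{"travel": [-1,0,0],"rot": [0,0,0],"claw": 255},{"travel": [0,0,0],"rot": [0,0,0],"claw": 255},{"travel": [0,0,0],"rot": [0,0,0],"claw": 255},{"travel": [0,0,0],"rot": [0,0,0],"claw": 255}]'

```text
time: 7.4
tool_pos: [0.5655, 0.0588, 0.0403]
tcp_rot: [3.034, -0.816, -0.0]
wrist_force: [1.6, -1.7, 1.5]
width: -0.004
grip_force: 1.3
```

jog_arm --commands '[{"travel": [-1,0,0],"rot": [0,0,0],"claw": 255},{"travel": [-1,0,0],"rot": [0,0,0],"claw": 255},{"travel": [0,0,0],"rot": [0,0,0],"claw": 255},{"travel": [0,0,0],"rot": [0,0,0],"claw": 255},{"travel": [0,0,0],"rot": [0,0,0],"claw": 255}]'

```text
time: 7.9
tool_pos: [0.5638, 0.0598, 0.0403]
tcp_rot: [3.034, -0.816, -0.0]
wrist_force: [1.4, -3.7, 1.4]
width: -0.001
grip_force: 1.4
```

jog_arm --commands '[{"travel": [-1,0,0],"rot": [0,0,0],"claw": 255},{"travel": [-1,0,0],"rot": [0,0,0],"claw": 255},{"travel": [0,0,0],"rot": [0,0,0],"claw": 255},{"travel": [0,0,0],"rot": [0,0,0],"claw": 255},{"travel": [0,0,0],"rot": [0,0,0],"claw": 255}]'

```text
time: 8.4
tool_pos: [0.5621, 0.0608, 0.0403]
tcp_rot: [3.034, -0.816, -0.0]
wrist_force: [1.5, -3.0, 1.9]
width: 0.0
grip_force: 1.4
```

jog_arm --commands '[{"travel": [-1,0,0],"rot": [0,0,0],"claw": 255},{"travel": [-1,0,0],"rot": [0,0,0],"claw": 255},{"travel": [0,0,0],"rot": [0,0,0],"claw": 255},{"travel": [0,0,0],"rot": [0,0,0],"claw": 255},{"travel": [0,0,0],"rot": [0,0,0],"claw": 255}]'

```text
time: 8.9
tool_pos: [0.5618, 0.0615, 0.0405]
tcp_rot: [-3.034, 0.816, -0.004]
wrist_force: [5.2, -4.1, -1.6]
width: -0.001
grip_force: 3.4
```

```bash
python3 crop.py c3 190 205
```

```text
(no output)
```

View pics/c3.png

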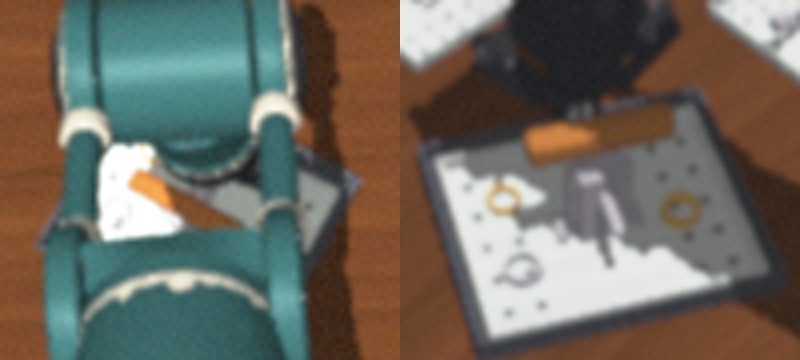

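jog_arm --commands '[{"travel": [-1,0,0],"rot": [0,0,0],"claw": 255},{"travel": [-1,0,0],"rot": [0,0,0],"claw": 255},{"travel": [0,0,0],"rot": [0,0,0],"claw": 255},{"travel": [0,0,0],"rot": [0,0,0],"claw": 255},{"travel": [0,0,0],"rot": [0,0,0],"claw": 255}]'

```text
time: 9.5
tool_pos: [0.5616, 0.0617, 0.0413]
tcp_rot: [3.034, -0.815, 0.01]
wrist_force: [8.0, -7.4, 0.0]
width: -0.0
grip_force: 5.0
```

jog_arm --commands '[{"travel": [-1,0,0],"rot": [0,0,0],"claw": 255},{"travel": [-1,0,0],"rot": [0,0,0],"claw": 255},{"travel": [0,0,0],"rot": [0,0,0],"claw": 255},{"travel": [0,0,0],"rot": [0,0,0],"claw": 255},{"travel": [0,0,0],"rot": [0,0,0],"claw": 255}]'

```text
time: 10.0
tool_pos: [0.5614, 0.0619, 0.0421]
tcp_rot: [3.034, -0.814, 0.015]
wrist_force: [9.6, -10.3, -0.1]
width: 0.002
grip_force: 6.6
```

jog_arm --commands '[{"travel": [15,0,0],"rot": [0,0,0],"claw": 255},{"travel": [30,0,0],"rot": [0,0,0],"claw": 255},{"travel": [10,0,-20],"rot": [0,0,0],"claw": 255},{"travel": [0,0,-45],"rot": [0,0,0],"claw": 255},{"travel": [0,0,-45],"rot": [0,0,0],"claw": 255}]'

```text
time: 10.5
tool_pos: [0.6025, 0.0365, 0.1489]
tcp_rot: [3.033, -0.817, -0.011]
wrist_force: [1.1, 1.0, 0.3]
width: 0.0
grip_force: 0.0
```

jog_arm --commands '[{"travel": [0,-45,-20],"rot": [0,0,-8.5],"claw": 0},{"travel": [0,-45,0],"rot": [0,0,-8.5],"claw": 0},{"travel": [0,-45,0],"rot": [0,0,-8.5],"claw": 0},{"travel": [0,-45,0],"rot": [0,0,-8.5],"claw": 0},{"travel": [0,0,0],"rot": [0,0,-8.5],"claw": 0}]'

```text
time: 11.0
tool_pos: [0.6564, 0.2119, 0.169]
tcp_rot: [-3.118, -0.355, 0.004]
wrist_force: [0.8, -0.4, 0.3]
width: 0.847
grip_force: 0.0
```

jog_arm --commands '[{"travel": [0,0,0],"rot": [0,0,-8.5],"claw": 0},{"travel": [0,0,0],"rot": [0,0,-8.5],"claw": 0},{"travel": [0,0,0],"rot": [0,0,-8.5],"claw": 0},{"travel": [0,0,0],"rot": [0,0,-8.5],"claw": 0},{"travel": [0,0,0],"rot": [0,0,-8.5],"claw": 0}]'

```text
time: 11.5
tool_pos: [0.6561, 0.2062, 0.1688]
tcp_rot: [-2.781, -1.455, 0.006]
wrist_force: [-0.4, -0.8, -0.1]
width: 1.006
grip_force: 0.0
```

```bash
python3 crop.py c4 198 215
```

```text
(no output)
```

View pics/c4.png

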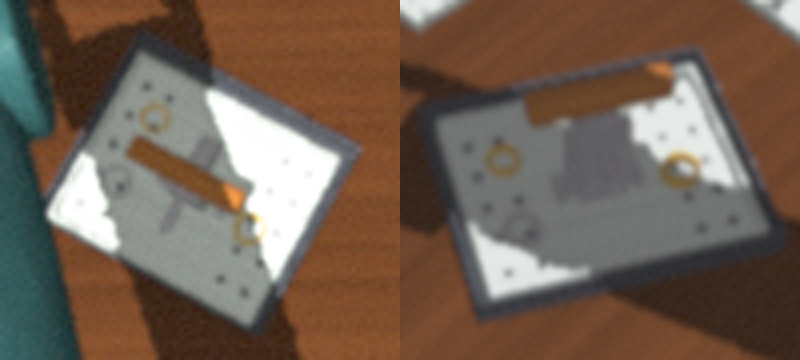

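```bash
python3 - <<'E'
from h import *
from workcell import monitor
from scipy.spatial.transform import Rotation as Ro
T=viewer.read_camera("top");S=viewer.read_camera("side")
f=lambda u,v,ox,oy:np.array([(u+.5)/4-.5+ox,(v+.5)/4-.5+oy])
g,e=tri([T,S],[f(187,174,204,198),f(200,95,240,215)]);print("grip",g,e)
def onz(c,u,z): return least_squares(lambda p:proj(c,[p[0],p[1],z])[0]-u,[.5,.08]).x
a,b=[onz(T,f(u,v,204,198),.097) for u,v in((133,146),(241,201))];print(a,b,(a+b)/2,np.linalg.norm(a-b),"yaw of +x",np.arctan2(*(a-b)[::-1])-np.pi/2)
h,t=[onz(T,f(u,v,204,198),.048) for u,v in((208,151),(169,220))];print("pin",h,t,np.arctan2(*(h-t)[::-1]))
s=monitor.read_state();R=Ro.from_rotvec(s["tcp_rot"]).as_matrix();print(s["q"],s["tool_pos"],np.round(R,3))
y=-.525;c=np.array([.5274,.0792])-.0065*np.array([np.cos(y),np.sin(y)])
print("pan-based",c,R.T@(np.r_[c,.15]-s["tool_pos"]))
E
```

```text
grip [0.52378378 0.08184294 0.08633122] 0.005273034298852508
[0.54290489 0.11871033] [0.50287413 0.04353874] [0.52288951 0.08112453] 0.08516588931740722 yaw of +x -0.4893278116318269
pin [0.54508422 0.0695189 ] [0.49538331 0.09805243] -0.5211611749908184
[2.67193294e-01 3.31149726e-01 1.63425223e+00 8.81887257e-04
 1.17851506e+00 8.83169218e-01] [0.65675164 0.20588822 0.16931897] [[ 0.578  0.816 -0.002]
 [ 0.816 -0.578  0.   ]
 [-0.001 -0.002 -1.   ]]
pan-based [0.52177539 0.08245788] [-0.17871653 -0.03875501  0.01962927]
```

jog_arm --commands '[{"travel": [-45,-10,0],"rot": [0,0,0],"claw": 0},{"travel": [-45,-10,0],"rot": [0,0,0],"claw": 0},{"travel": [-45,-10,0],"rot": [0,0,0],"claw": 0},{"travel": [-44,-7,0],"rot": [0,0,0],"claw": 0},{"travel": [0,0,0],"rot": [0,0,-5.4],"claw": 0}]'

```text
time: 12.2
tool_pos: [0.519, 0.0777, 0.1687]
tcp_rot: [-2.718, -1.572, 0.009]
wrist_force: [1.0, 0.2, 0.2]
width: 1.0
grip_force: 0.0
```

jog_arm --commands '[{"travel": [0,0,0],"rot": [0,0,0],"claw": 0},{"travel": [0,0,0],"rot": [0,0,0],"claw": 0},{"travel": [0,0,0],"rot": [0,0,0],"claw": 0},{"travel": [0,0,0],"rot": [0,0,0],"claw": 0},{"travel": [0,0,0],"rot": [0,0,0],"claw": 0}]'

```text
time: 12.7
tool_pos: [0.5248, 0.081, 0.1702]
tcp_rot: [-2.717, -1.577, 0.0]
wrist_force: [-0.1, 0.1, 0.2]
width: 1.002
grip_force: 0.0
```

```bash
python3 - <<'E'
from h import *
from workcell import monitor
from scipy.spatial.transform import Rotation as Ro
s=monitor.read_state();R=Ro.from_rotvec(s["tcp_rot"]).as_matrix()
print(s["tool_pos"],np.arctan2(R[1,1],R[0,1]),R[:,2],R.T@(np.array([.5229,.0817,.073])-s["tool_pos"]))
E
```

```text
[0.52478717 0.08098355 0.17019899] -0.5186776161894657 [-1.87002266e-04  6.97471944e-05 -9.99999980e-01] [-0.00031019 -0.00197499  0.09719939]
```

jog_arm --commands '[{"travel": [0,-2,30],"rot": [0,0,0],"claw": 0},{"travel": [0,0,30],"rot": [0,0,0],"claw": 0},{"travel": [0,0,20],"rot": [0,0,0],"claw": 0},{"travel": [0,0,10],"rot": [0,0,0],"claw": 0},{"travel": [0,0,7],"rot": [0,0,0],"claw": 0}]'

```text
time: 13.2
tool_pos: [0.5224, 0.0816, 0.0724]
tcp_rot: [-2.716, -1.577, 0.002]
wrist_force: [-0.1, -0.5, -0.2]
width: 1.003
grip_force: 0.0
```

jog_arm --commands '[{"travel": [0,0,0],"rot": [0,0,0],"claw": 0},{"travel": [0,0,0],"rot": [0,0,0],"claw": 0},{"travel": [0,0,0],"rot": [0,0,0],"claw": 80},{"travel": [0,0,0],"rot": [0,0,0],"claw": 140},{"travel": [0,0,0],"rot": [0,0,0],"claw": 170}]' --force 40

```text
time: 13.7
tool_pos: [0.5231, 0.0815, 0.074]
tcp_rot: [2.716, 1.577, 0.002]
wrist_force: [-0.5, 0.1, -1.0]
width: 0.518
grip_force: 0.0
```

jog_arm --commands '[{"travel": [0,0,0],"rot": [0,0,0],"claw": 190},{"travel": [0,0,0],"rot": [0,0,0],"claw": 200},{"travel": [0,0,0],"rot": [0,0,0],"claw": 225},{"travel": [0,0,0],"rot": [0,0,0],"claw": 255},{"travel": [0,0,0],"rot": [0,0,0],"claw": 255}]' --force 40

```text
time: 14.2
tool_pos: [0.5226, 0.0816, 0.0735]
tcp_rot: [-2.717, -1.577, -0.0]
wrist_force: [-2.2, 0.7, 3.9]
width: 0.204
grip_force: 39.6
```

jog_arm --commands '[{"travel": [0,0,0],"rot": [0,0,0],"claw": 255},{"travel": [0,0,0],"rot": [0,0,0],"claw": 255},{"travel": [0,0,0],"rot": [0,0,0],"claw": 255},{"travel": [0,0,0],"rot": [0,0,0],"claw": 255},{"travel": [0,0,0],"rot": [0,0,0],"claw": 255}]' --force 70

```text
time: 14.7
tool_pos: [0.5227, 0.0816, 0.0736]
tcp_rot: [-2.717, -1.577, -0.0]
wrist_force: [-1.9, 0.1, 6.0]
width: 0.192
grip_force: 68.7
```

jog_arm --commands '[{"travel": [0,0,-2],"rot": [0,0,0],"claw": 255},{"travel": [0,0,-3],"rot": [0,0,0],"claw": 255},{"travel": [0,0,-3],"rot": [0,0,0],"claw": 255},{"travel": [0,0,-3],"rot": [0,0,0],"claw": 255},{"travel": [0,0,-3],"rot": [0,0,0],"claw": 255}]'

```text
time: 15.2
tool_pos: [0.522, 0.0814, 0.0868]
tcp_rot: [-2.716, -1.577, 0.002]
wrist_force: [-1.0, 0.2, -5.6]
width: 0.198
grip_force: 68.6
```

jog_arm --commands '[{"travel": [0,0,-3],"rot": [0,0,0],"claw": 255},{"travel": [0,0,-3],"rot": [0,0,0],"claw": 255},{"travel": [0,0,-3],"rot": [0,0,0],"claw": 255},{"travel": [0,0,-3],"rot": [0,0,0],"claw": 255},{"travel": [0,0,-3],"rot": [0,0,0],"claw": 255}]'

```text
time: 15.7
tool_pos: [0.5226, 0.0815, 0.1026]
tcp_rot: [2.717, 1.578, 0.0]
wrist_force: [0.2, -1.0, -5.4]
width: 0.201
grip_force: 68.6
```

```bash
python3 crop.py c5 190 190
```

```text
(no output)
```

View pics/c5.png

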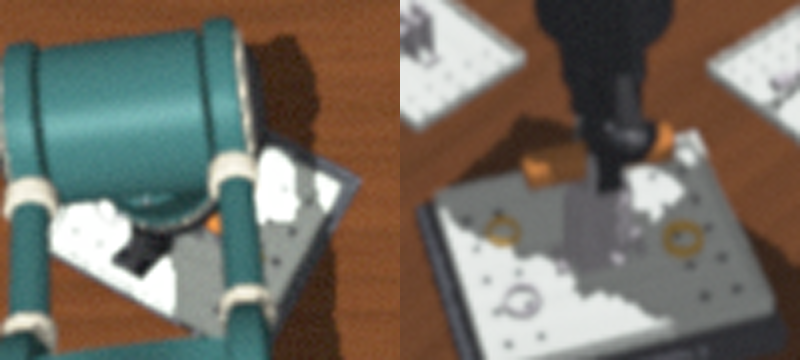

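The tray is lifted level with all three rings on it at (503,230), (522,300) and (683,238). The wrist force of about 5.5 N matches the weight of the tray and handle. I'll keep lifting.

jog_arm --commands '[{"travel": [0,0,-5],"rot": [0,0,0],"claw": 255},{"travel": [0,0,-6],"rot": [0,0,0],"claw": 255},{"travel": [0,0,-6],"rot": [0,0,0],"claw": 255},{"travel": [0,0,-6],"rot": [0,0,0],"claw": 255},{"travel": [0,0,-6],"rot": [0,0,0],"claw": 255}]'

```text
time: 16.3
tool_pos: [0.5228, 0.0815, 0.132]
tcp_rot: [2.717, 1.578, 0.001]
wrist_force: [1.6, 0.1, -6.1]
width: 0.199
grip_force: 68.6
```

jog_arm --commands '[{"travel": [0,0,-6],"rot": [0,0,0],"claw": 255},{"travel": [0,0,-6],"rot": [0,0,0],"claw": 255},{"travel": [0,0,-6],"rot": [0,0,0],"claw": 255},{"travel": [0,0,-6],"rot": [0,0,0],"claw": 255},{"travel": [0,0,-6],"rot": [0,0,0],"claw": 255}]'

```text
time: 16.8
tool_pos: [0.5226, 0.0815, 0.1617]
tcp_rot: [-2.717, -1.578, 0.0]
wrist_force: [0.2, -0.2, -5.8]
width: 0.199
grip_force: 68.6
```

jog_arm --commands '[{"travel": [0,0,-6],"rot": [0,0,0],"claw": 255},{"travel": [0,0,-6],"rot": [0,0,0],"claw": 255},{"travel": [0,0,-6],"rot": [0,0,0],"claw": 255},{"travel": [0,0,-5],"rot": [0,0,0],"claw": 255},{"travel": [0,0,-3],"rot": [0,0,0],"claw": 255}]'

```text
time: 17.3
tool_pos: [0.5229, 0.0815, 0.188]
tcp_rot: [2.716, 1.577, 0.001]
wrist_force: [0.0, 0.3, -6.3]
width: 0.197
grip_force: 68.6
```

jog_arm --commands '[{"travel": [0,0,0],"rot": [0,0,0],"claw": 255},{"travel": [0,0,0],"rot": [0,0,0],"claw": 255},{"travel": [0,0,0],"rot": [0,0,0],"claw": 255},{"travel": [0,0,0],"rot": [0,0,0],"claw": 255},{"travel": [0,0,0],"rot": [0,0,0],"claw": 255}]'

```text
time: 17.8
tool_pos: [0.5225, 0.0815, 0.187]
tcp_rot: [-2.717, -1.577, 0.001]
wrist_force: [-0.7, 0.8, -5.9]
width: 0.195
grip_force: 68.7
```

jog_arm --commands '[{"travel": [0,0,0],"rot": [0,0,0],"claw": 255},{"travel": [0,0,0],"rot": [0,0,0],"claw": 255},{"travel": [0,0,0],"rot": [0,0,0],"claw": 255},{"travel": [0,0,0],"rot": [0,0,0],"claw": 255},{"travel": [0,0,0],"rot": [0,0,0],"claw": 255}]'

```text
time: 18.3
tool_pos: [0.5227, 0.0815, 0.1873]
tcp_rot: [2.717, 1.578, 0.0]
wrist_force: [-0.2, -0.3, -5.7]
width: 0.191
grip_force: 68.7
```

```bash
python3 crop.py c6 190 170
```

```text
(no output)
```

View pics/c6.png

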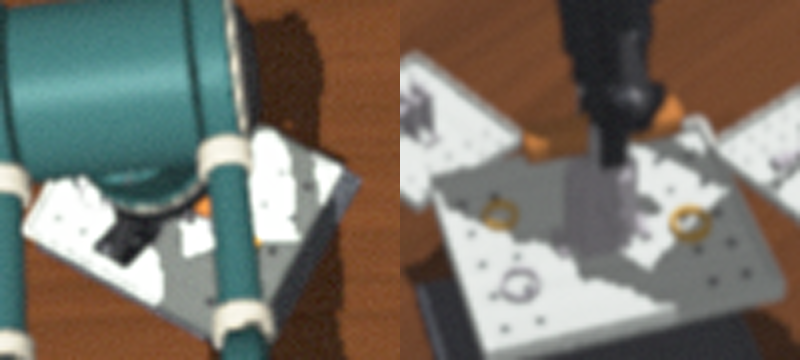

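The tray hangs level about 11 cm up, with the rings at (500,215), (520,285) and (690,225) and the empty pan below. I'm handing the job in.

```bash
python3 -c "
from workcell import workorder
print(workorder.finish_job())"
```

```text
the job is handed in; nothing more can be done
None
```

I pushed the pin home, lifted the tray about 11 cm by its handle with all three rings on it, and handed the job in while holding it steady and level; the hand-in returned no verdict.

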